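# Close the slide box and lock a second one on top

## Task

Swing the open lid of the lower slide box fully shut, then take the other slide box off the sloping rest and stack it on the lower one, square and level, so that the sockets in its base drop right over the lugs of the shut lid. Set it down rather than dropping it, let go, and leave the dropper bottle, beaker and petri dish standing where they are.

Things in the scene. Friction and masses are not known exactly. Their poses are not given: they have to be found in the camera images.
- carrier: Fixed lower slide box: 140 x 90 x 4 mm steel plate screwed to the bench, on it a grey plastic box 100 (x) x 58 (y) mm, open top 34 mm above the bench, shut lid's top at 44 mm. Origin: bench level under the box's centre; z up, x along its length. The lid is hinged on the +y long edge: hinge axis along x at y +29, z 34 mm. Place and yaw vary.
- lid (a joint): Lid of the lower box, rad: 0 shut flat, 1.57 standing upright on the +y edge (starts 1.25 to 1.7, limit 1.9). Plate 100 x 58 x 10 mm. The stiff hinge stays where left (about 0.6 N at the free edge moves it): push it all the way down. Its outer face looks to +y when standing, up when shut, and bears the two lugs.
- lid_edge (a point): Middle of the lid's free long edge, half-way through its thickness, 58 mm from the hinge axis. The lugs on the lid's outer face are rounded ribs 30 mm long across the box (y), 12 mm wide, 6 mm high, centred 34 mm either side of the middle along x and midway across; the face between them is plain.
- seat (a point): Where the centre of the stacked box belongs: fixed, 64 mm above the bench over the middle of the lower box; axes as the carrier's.
- slide_box_mid (a point): Centre of the loose slide box: grey, always shut, 100 (x) x 58 (y) x 40 mm plus 6 mm lugs on top like the lower lid's; about 0.18 kg; z its own up. Two sockets under its base, 15 x 33 mm, 7 mm deep, 34 mm either side of the middle along x, fit the lugs with 1.5 mm play each way, either way round; its underside then lies flat on the lid. Starts on the rest, x up the slope.
- rest: Fixed aluminium sloping rest under the loose box: base plate 150 x 80 x 4 mm; deck 112 x 44 mm, narrower than the box so fingers pass either side, rising at 25 degrees along +x, its centre 85 mm above the bench; a lip 12 mm high across the low end stops the box sliding. Origin: bench level under the deck's centre, z up.
- dropper_bottle: Bystander: amber dropper bottle, 32 mm diameter, 75 mm high, origin under its centre.
- beaker: Bystander: glass beaker, 66 mm diameter, 85 mm high, origin under its centre.
- petri_dish: Bystander: clear petri dish, 92 mm diameter, 17 mm high, origin under its centre.

How it is judged:
On the way:
1. the lower box's lid is fully shut (value of joint lid below 0.06 rad), for 0.2 s.
At the end, for the whole second after the job is handed in: The lid is shut (within 0.06 rad) and the loose box stands released and still on it, upright and square (tilt under 0.06 rad, length in line within 0.1 rad, either way round), its centre within 4 mm sideways and 2 mm in height of the seat: the sockets are down over the lugs (value of joint lid below 0.06 rad and horizontal distance between slide_box_mid and seat below 0.004 m and z of slide_box_mid in the frame of seat between -0.003 and 0.002 m and angle between slide_box_mid's own z axis and vertical below 0.06 rad and angle between the x axis of slide_box_mid and the x axis of carrier, either way round below 0.1 rad and linear speed of slide_box below 0.02 m/s and contact force between the fingers and slide_box below 0.1 N); the robot touches nothing.
It fails at once if the loose slide box is dropped (falls free faster than 0.5 m/s) (contact force between the fingers and slide_box below 0.05 N and linear speed of slide_box above 0.5 m/s).
It fails at once if a bystander (dropper bottle, beaker, petri dish) is shifted more than 20 mm or tipped (distance of any of dropper_bottle, beaker, petri_dish from where it was at the start of the episode above 0.02 m or angle between any of dropper_bottle, beaker, petri_dish's own z axis and vertical above 0.4 rad).
It also fails if it takes over 54 s, if anything falls off the work surface, if the arm or the gripper's body presses on something with over 40 N, if the wrist force passes 120 N, or if a joint passes its speed limit or range.

## Robot

A 6-joint arm with a two-finger parallel gripper is mounted at the origin on the work surface. World frame = base frame: x ahead of the robot, y to its left, z up, the work surface at z = 0. Lengths are in m, angles in rad, forces in N, time in s.
With the tool pointing down it reaches from about 0.375 to 0.925 m from the base axis. Payload 5.7 kg.
Tool frame: the origin (TCP) lies at the very end of the fingers, on their centre line; the grasp point (between the pads) lies 19 mm behind it; z points along the fingers, y is the line along which they close (so a half turn about z gives the same grasp; the last joint's range is limited). The gripper opens to 85 mm and grips with 20 to 120 N. Pads are 22 mm wide; open, the fingers measure 114 mm over their backs; the gripper's body (76 mm by 85 mm) begins 54 mm behind the grasp point. The pads swing forward as they close: fully open they stand 13 mm farther back than shut.
Start: joints at [1.079, 0.359, 1.51, -0, 1.272, -0.115], TCP at [0.221, 0.558, 0.231] pointing down, gripper open.
Joint ranges: [-2.97, 2.97], [-1.01, 2.36], [0.21, 2.38], [-0.96, 4.11], [0.2, 2.71], [-2.98, 2.98]. Speed limits (rad/s): [2.39, 2.39, 3.14, 3.14, 3.14, 3.14].

## Interface

Orientations are given as a rotation vector (axis times angle).
In Python, from workcell import monitor, vision, arm, spotter gives the robot as it stands.
- The arm moves only by the tool send_rows, never from a script. Its argument "steps" is a list that holds one entry, the list of rows, each a list of 7 numbers: the turn, a rotation vector about the tool's x, y, z in rad, then the shift along the tool's x, y, z in m, then the finger opening in m, from 0 to 0.0854. A call has 1 to 10 rows; each row shifts and turns the commanded pose from where the row before left it, along the tool's axes as they then stand; what a row does not reach is not made up. A row lasts 1/8 s, in which the tool goes at most 62.5 mm and 10.7 degrees, less where a joint would pass 70% of its speed; a pose out of reach is approached as far as the arm can. A call with a gripper value outside its range is refused whole. The fingers move at their own pace and stop on an object; "grip_force" is the grip in N (left out, the last holds). Time passes only in rows, so rows that do not move let the fingers close. It gives the time, the measured TCP pose, the force, the opening and the grip force at its end, in the units of the state.
- monitor.get_obs(): the state, without advancing time (a new reading comes with each control period).
- vision.capture(name): name is "scene" or "side" or "wrist"; returns a dict with "img" (384x512x3 uint8, blue, green, red), "range_z" (384x512 float32, m along the optical axis (not along the pixel's ray), 0 where there is no reading), "fov_y" (degrees; the focal length in pixels is half the picture's height over the tangent of half this angle, whatever the lens; pixels are square), "cx", "cy" (the principal point, pixels), "world_from_camera" (4x4, takes a point from camera to world coordinates); the wrist camera has in their place "tool_from_camera" (4x4, takes a point from camera to tool coordinates, whose origin is the TCP and whose axes are the flange's). Camera axes: x right, y up, looking along -z (the intrinsics and any distortion apply to the point x, -y, -z); pixel columns grow to the right and rows downward; lengths in m; the calibration is good to about 2 mm. The wrist camera is an equidistant fisheye: a pixel r from the principal point sees the ray r / f radians off the axis. A picture is of the moment at which its call begins: read the wrist's pose just before it.
- arm.close_job(): hands the job in; it is judged then, once.
Trained networks look in the newest picture that a camera, given by its name, has taken for a name from the list of things; names that differ only in an ending like _2 or _b are one class to them, and where a whole thing is asked for, a point or a joint stands for the part that bears it (a point fixed in the world has none). Each returns a list of dicts, best first, with "confidence" (0 to 1); they miss things now and then, are a little off and sometimes report something else, mostly with a low value. They report only what shows in the picture. A call takes as long as a camera call.
- spotter.look_for(camera, label): "point" ([x, y, z] in m, in the coordinates of the camera as it stood for that picture, good to about 4 mm: the middle of the surface that is visible of it).
- spotter.masks_of(camera, label): "pixels" (384x512 bool, what is visible of it).
The state is a dict: "clock": time; "q": joint angles; "qvel": joint speeds; "joint_torque": joint torques, N m; "tool_pos": TCP position; "tool_rot": TCP orientation; "ft_force": force on the tool from outside, world axes, zero at the start; "moment": the same for the moment, N m; "grip_width": finger opening in m; "grip_force": force on a finger pad.
Only numpy, scipy, OpenCV 4.12 (cv2) and the standard library are available. Lean on these libraries where they do the work, as an engineer would, in place of code of your own. Each camera call takes 0.05 s, during which the arm holds its last target. There are 200 camera calls.

## Working session

There is one attempt and no reset: what is moved stays moved. The work goes in short steps, Python scripts to look and compute and a tool call to move; the robot and the scene stay as the last step left them, time stands still between calls to the robot, and variables do not carry over. Pictures are saved under pics/ and viewed, at most 10 in all, crops included, and the job is handed in when it is done.

Besides the shell and the picture viewer there is one more tool, called after "Request:" as name(argument=value, ...), one argument or row to a line, values as JSON. send_rows: Moves the arm, as the interface text tells. Its arguments: {"type":"object","properties":{"steps":{"type":"array","items":{"type":"array","items":{"type":"array","items":{"type":"number"}}}},"grip_force":{"type":"number"}},"required":["steps"]}

```bash
ls; mkdir -p pics
cat > h.py <<'E'
import numpy as np, cv2
from scipy.spatial.transform import Rotation as R
from workcell import monitor, vision, arm, spotter
np.set_printoptions(precision=4,suppress=True)
def cloud(c, T=None):
    T=c.get("world_from_camera") if T is None else T
    h=c["img"].shape[0]; f=h/2/np.tan(np.radians(c["fov_y"])/2)
    v,u=np.mgrid[0:384,0:512]; z=c["range_z"]
    x=(u-c["cx"])/f; y=(v-c["cy"])/f
    if "tool_from_camera" in c:
        r=np.hypot(x,y); s=np.where(r>1e-9,np.tan(np.minimum(r,1.5))/np.maximum(r,1e-9),1); x=x*s;y=y*s
    P=np.stack([x*z,-y*z,-z],-1)
    return P@np.array(T)[:3,:3].T+np.array(T)[:3,3]
def toolT():
    o=monitor.get_obs(); T=np.eye(4); T[:3,:3]=R.from_rotvec(o["tool_rot"]).as_matrix(); T[:3,3]=o["tool_pos"]; return T
E
python3 - <<'E'
from h import *
o=monitor.get_obs(); print(o)
for n in ["scene","side"]:
    c=vision.capture(n); cv2.imwrite(f"pics/{n}0.png",c["img"]); P=cloud(c); print(n,c["fov_y"],c["world_from_camera"])
    np.savez(f"{n}0.npz",P=P,z=c["range_z"])
    for l in ["carrier","lid","slide_box_mid","rest","dropper_bottle","beaker","petri_dish"]:
        m=spotter.masks_of(n,l)
        for d in m[:2]:
            k=d["pixels"]&(c["range_z"]>0); 
            if k.sum()<5: continue
            q=P[k]; vv,uu=np.nonzero(k)
            print(l,round(d["confidence"],2),k.sum(),"px",int(uu.mean()),int(vv.mean()),"med",np.median(q,0),"lo",np.percentile(q,3,0),"hi",np.percentile(q,97,0))
E
```

```text
pics
{'clock': 0.0, 'q': array([ 1.0789,  0.3595,  1.5115,  0.    ,  1.2725, -0.1151]), 'qvel': array([-0.0005, -0.    ,  0.0003, -0.    , -0.0011,  0.0018]), 'joint_torque': array([ -0.0025, -52.7616, -27.8627,  -0.0004,   0.0132,   0.    ]), 'tool_pos': array([0.2204, 0.5573, 0.2304]), 'tool_rot': array([-0.5883, -3.0855,  0.0028]), 'ft_force': array([ 0.618 ,  0.6391, -0.179 ]), 'moment': array([ 0.0361, -0.0174, -0.0813]), 'grip_force': 0.0, 'grip_width': 0.08556755411103835}
scene 46.2895074235301 [[-0.8143 -0.5067  0.2833  0.9308]
 [ 0.5804 -0.7008  0.4147  0.512 ]
 [-0.0115  0.5021  0.8647  1.0449]
 [ 0.      0.      0.      1.    ]]
carrier 0.75 1829 px 300 218 med [0.5587 0.1813 0.0213] lo [0.4838 0.1174 0.0013] hi [0.6112 0.2059 0.0939]
lid 0.79 554 px 310 213 med [0.5435 0.1897 0.0781] lo [0.4952 0.1745 0.0434] hi [0.5898 0.2012 0.0955]
slide_box_mid 0.93 938 px 203 116 med [ 0.6085 -0.1786  0.1182] lo [ 0.5526 -0.2198  0.0825] hi [ 0.6514 -0.1578  0.1417]
slide_box_mid 0.74 543 px 309 214 med [0.5459 0.1899 0.0773] lo [0.4999 0.1748 0.0415] hi [0.59   0.2012 0.0955]
rest 
[... 941 characters left out ...]
.0937]
slide_box_mid 0.69 1810 px 329 239 med [ 0.5912 -0.2039  0.1147] lo [ 0.5489 -0.2283  0.0736] hi [ 0.6422 -0.1646  0.1406]
rest 0.82 1872 px 325 274 med [ 0.5761 -0.2053  0.005 ] lo [ 0.5369 -0.2374  0.0013] hi [ 0.6766 -0.1693  0.0722]
dropper_bottle 0.56 290 px 338 196 med [ 0.7744 -0.029   0.038 ] lo [ 0.765  -0.0379  0.002 ] hi [ 0.789  -0.012   0.0748]
dropper_bottle 0.37 1864 px 220 187 med [0.5351 0.1695 0.0255] lo [0.4799 0.1178 0.0024] hi [0.5976 0.1926 0.0918]
beaker 0.92 557 px 219 137 med [0.639  0.3578 0.0605] lo [0.615  0.3454 0.0082] hi [0.6735 0.4073 0.0846]
petri_dish 0.6 1054 px 204 243 med [0.413  0.0063 0.0168] lo [ 0.3754 -0.03    0.0007] hi [0.456  0.0522 0.0192]
```

View images.

Run:
```python
import cv2,numpy as np
a=cv2.imread("pics/scene0.png")[80:340,140:400];b=cv2.imread("pics/side0.png")[110:310,150:410]
a=cv2.resize(a,None,fx=1.5,fy=1.5,interpolation=3);b=cv2.resize(b,None,fx=1.5,fy=1.5,interpolation=3)
o=np.zeros((390,790,3),np.uint8);o[:390,:390]=a;o[:300,395:785]=b;cv2.imwrite("pics/v1.png",o)
```

```text
(no output)
```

View pics/v1.png

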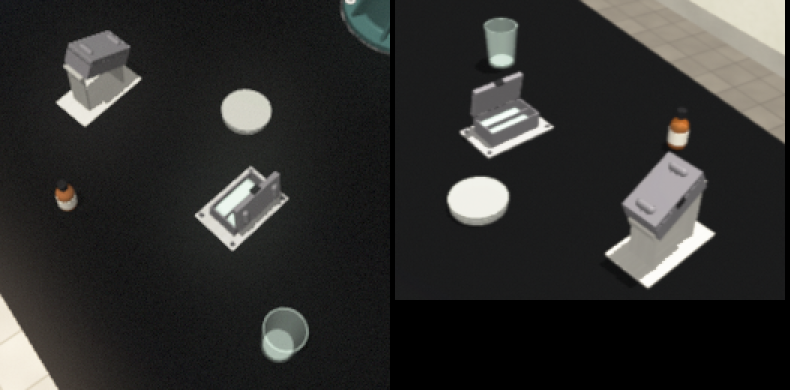

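```bash
cat >> h.py <<'E'
def plane(q,it=300,tol=.0025,nz=None):
    rng=np.random.default_rng(0);best=None
    for _ in range(it):
        a=q[rng.choice(len(q),3,False)]; n=np.cross(a[1]-a[0],a[2]-a[0]); l=np.linalg.norm(n)
        if l<1e-7: continue
        n/=l
        if nz is not None and not nz(n): continue
        k=abs((q-a[0])@n)<tol
        if best is None or k.sum()>best.sum(): best=k
    p=q[best]; c=p.mean(0); n=np.linalg.svd(p-c)[2][2]
    return n*(np.sign(n[2]) or 1),c,p
def rect(p2):
    r=cv2.minAreaRect((p2*1000).astype(np.float32)); return r
E
python3 - <<'E'
from h import *
for n in ["scene","side"]:
    d=np.load(f"{n}0.npz");P=d["P"];ok=d["z"]>0
    def roi(lo,hi): 
        return P[ok&np.all((P>lo)&(P<hi),-1)]
    q=roi([.44,.06,.002],[.66,.26,.0085]); print(n,"plate",len(q),rect(q[:,:2]))
    q=roi([.44,.06,.03],[.66,.26,.037]); print(" rim",len(q),rect(q[:,:2]))
    q=roi([.44,.06,.045],[.66,.26,.12]);nn,c,p=plane(q); print(" lid plane",nn,c,len(p),"zmax",np.percentile(q[:,2],98), rect(q[:,:2]))
    q=roi([.5,-.27,.06],[.72,-.12,.2]);nn,c,p=plane(q,nz=lambda v:abs(v[2])>.8)
    print(" box top",nn,c,len(p),"slope",np.degrees(np.arccos(nn[2])),"az",np.degrees(np.arctan2(-nn[1],-nn[0])))
    u=np.array([-nn[0],-nn[1],0]);u/=np.linalg.norm(u);u=u-nn*(u@nn);u/=np.linalg.norm(u);v=np.cross(nn,u)
    X=np.stack([(p-c)@u,(p-c)@v],1); r=rect(X);print("  rect",r,"ctr",c+u*r[0][0]/1e3+v*r[0][1]/1e3, "u",u)
    lo,hi=np.percentile(X,1,0),np.percentile(X,99,0);print("  ext",lo,hi,"ctr",c+u*(lo+hi)[0]/2+v*(lo+hi)[1]/2)
    q=roi([.46,-.3,.002],[.76,-.1,.0085]); print(" restplate",len(q),rect(q[:,:2]))
E
```

```text
scene plate 1655 ((549.8221435546875, 160.2698516845703), (219.60321044921875, 199.86038208007812), 0.18006078898906708)
 rim 108 ((544.9187622070312, 163.78335571289062), (100.9303207397461, 66.90159606933594), 7.63032865524292)
 lid plane [-0.1406  0.9608  0.2389] [0.5429 0.1898 0.0747] 363 zmax 0.09573009033147577 ((541.1173095703125, 185.05616760253906), (101.01235961914062, 28.26140785217285), 8.429022789001465)
 box top [-0.4123 -0.0683  0.9085] [ 0.5951 -0.1924  0.1224] 394 slope 24.705136244252664 az 9.400442393976522
  rect ((-1.4931526184082031, -1.6565933227539062), (101.49073791503906, 61.10712432861328), 3.061589002609253) ctr [ 0.594  -0.1943  0.1218] u [0.8963 0.1484 0.4179]
  ext [-0.0507 -0.0315] [0.0473 0.0277] ctr [ 0.5939 -0.1945  0.1217]
 restplate 1806 ((610.135498046875, -199.99542236328125), (199.9353485107422, 299.4828796386719), 89.98670196533203)
side plate 603 ((550.3911743164062, 159.3762969970703), (195.79627990722656, 218.86973571777344), 89.16850280761719)
 rim 205 ((542.7835083007812, 160.3974609375), (101.48596954345703, 62.710262298583984), 7.7643046379089355)
 lid plane [-0.1316  0.9713  0.1983] [0.5375 0.1814 0.0701] 402 zmax 0.09427004966709293 ((540.22509765625, 180.7902374267578), (101.6098861694336, 21.522924423217773), 3.8225090503692627)
 box top [-0.4144 -0.0805  0.9065] [ 0.5904 -0.1964  0.1204] 1113 slope 24.97138903169026 az 10.990318990501464
  rect ((1.1934318542480469, 0.16855430603027344), (60.50941467285156, 100.40921783447266), 89.75855255126953) ctr [ 0.5914 -0.1961  0.1209] u [0.8899 0.1728 0.4222]
  ext [-0.0479 -0.0277] [0.0496 0.0296] ctr [ 0.591  -0.1953  0.1208]
 restplate 1723 ((609.439208984375, -200.33531188964844), (298.550048828125, 198.83529663085938), 0.05244305729866028)
```

```bash
cat >> h.py <<'E'
def go(pos,az,tilt=None,T=None):
    """rot (rotvec, tool) then shift in the turned tool frame to reach pos with tool y at azimuth az deg, pointing down"""
    T=toolT() if T is None else T
    a=np.radians(az); y=np.array([np.cos(a),np.sin(a),0]); z=np.array([0,0,-1.]); M=np.stack([np.cross(y,z),y,z],1)
    if tilt is not None: M=R.from_rotvec(tilt).as_matrix()@M
    rv=R.from_matrix(T[:3,:3].T@M).as_rotvec(); d=M.T@(np.array(pos)-T[:3,3])
    print("pos",T[:3,3],"turn",rv,"rows",np.linalg.norm(rv)/.187,"shift mm",d*1e3,"rows",np.linalg.norm(d)/.0625)
C=np.array([.543,.160]); YAW=7.7
def car(x,y,z): 
    a=np.radians(YAW); return np.array([C[0]+np.cos(a)*x-np.sin(a)*y,C[1]+np.sin(a)*x+np.cos(a)*y,z])
E
python3 -c "
from h import *
go(car(0,.075,.18),YAW+90)"
```

```text
pos [0.2208 0.5579 0.2313] turn [-0.     -0.     -0.5112] rows 2.733490456554124 shift mm [-266.0316 -362.4753   51.299 ] rows 7.2406452896589455
```

Request:
send_rows(
  steps=[
    [[0, 0, -0.1704, 0, 0, 0, 0], [0, 0, -0.1704, 0, 0, 0, 0], [0, 0, -0.1704, 0, 0, 0, 0], [0, 0, 0, -0.038, -0.0518, 0.0073, 0], [0, 0, 0, -0.038, -0.0518, 0.0073, 0], [0, 0, 0, -0.038, -0.0518, 0.0073, 0], [0, 0, 0, -0.038, -0.0518, 0.0073, 0], [0, 0, 0, -0.038, -0.0518, 0.0073, 0], [0, 0, 0, -0.038, -0.0518, 0.0073, 0], [0, 0, 0, -0.038, -0.0518, 0.0073, 0]],
  ],
)

```text
clock: 2.05
tool_pos: [0.5239, 0.2434, 0.1819]
tool_rot: [-0.211, 3.134, 0.0]
ft_force: [-0.0, 0.9, 0.1]
grip_width: 0.0
grip_force: 0.0
```

```bash
python3 -c "
from h import *
o=monitor.get_obs();print(o['clock'],o['ft_force'],o['grip_width'])
go(car(0,.075,.080),YAW+90)"
```

```text
2.05 [-0.0035  0.8616  0.1073] 1.6195408064975234e-06
pos [0.5239 0.2434 0.1819] turn [ 0.0002  0.0006 -0.0001] rows 0.0034678283633550514 shift mm [ -7.7061 -10.236  101.8934] rows 1.6431323213462314
```

Request:
send_rows(
  steps=[
    [[0, 0, 0, -0.0077, -0.01, 0.051, 0], [0, 0, 0, 0, 0, 0.051, 0], [0, 0, 0, 0, -0.025, 0, 0], [0, 0, 0, 0, -0.015, 0.001, 0], [0, 0, 0, 0, -0.014, 0.003, 0], [0, 0, 0, 0, -0.011, 0.006, 0], [0, 0, 0, 0, -0.009, 0.009, 0]],
  ],
)

```text
clock: 2.92
tool_pos: [0.5424, 0.1623, 0.0613]
tool_rot: [-0.211, 3.132, 0.0]
ft_force: [0.9, 0.4, -0.1]
grip_width: 0.0001
grip_force: 0.3
```

```bash
python3 -c "
from h import *
o=monitor.get_obs();print(o['clock'],o['ft_force'],o['grip_width'])
go(car(0,-.001,.045),YAW+90)"
```

```text
2.925 [ 0.9407  0.39   -0.0934] 0.00012404730960111597
pos [0.5424 0.1623 0.0613] turn [-0.0001  0.0022 -0.0001] rows 0.011894146938551503 shift mm [-0.29   -3.3691 16.273 ] rows 0.2659308074673646
```

Request:
send_rows(
  steps=[
    [[0, 0, 0, 0, -0.005, 0.008, 0], [0, 0, 0, 0, -0.004, 0.007, 0], [0, 0, 0, 0, -0.004, 0.003, 0], [0, 0, 0, 0, 0, 0.001, 0], [0, 0, 0, 0, 0, 0, 0]],
  ],
)

```text
clock: 3.55
tool_pos: [0.5425, 0.1525, 0.0437]
tool_rot: [0.209, -3.134, -0.006]
ft_force: [-7.6, 9.9, 22.0]
grip_width: -0.0001
grip_force: 10.7
```

Request:
send_rows(
  steps=[
    [[0, 0, 0, 0, 0, -0.01, 0], [0, 0, 0, 0, 0, -0.05, 0.085], [0, 0, 0, 0, 0, -0.06, 0.085], [0, 0, 0, 0, 0, -0.05, 0.085], [0, 0, 0, 0, 0, 0, 0.085], [0, 0, 0, 0, 0, 0, 0.085]],
  ],
)

```text
clock: 4.3
tool_pos: [0.5425, 0.1497, 0.2113]
tool_rot: [0.211, -3.133, 0.001]
ft_force: [-0.9, 0.1, -0.8]
grip_width: 0.0846
grip_force: 0.0
```

Run:
```python
from h import *
T=toolT(); c=vision.capture("wrist"); print(c["fov_y"],c["cx"],c["cy"],c["tool_from_camera"],T[:3,3])
P=cloud(c,T@np.array(c["tool_from_camera"])); np.savez("w1.npz",P=P,z=c["range_z"],img=c["img"])
cv2.imwrite("pics/w1.png",c["img"])
def roi(lo,hi): return P[(c["range_z"]>0)&np.all((P>lo)&(P<hi),-1)]
q=roi([.47,.1,.03],[.62,.23,.06]);print(len(q),np.histogram(q[:,2],bins=np.arange(.03,.061,.002)))
nn,cc,p=plane(q,tol=.002);print("lid",nn,cc,len(p),rect(p[:,:2]))
q=roi([.47,.1,.0475],[.62,.23,.056])
a=np.radians(YAW);x=(q[:,:2]-C)@[np.cos(a),np.sin(a)]
for s in (x<0,x>0): print("lug",s.sum(),q[s].mean(0),rect(q[s][:,:2]))
```

```text
65.70646984690485 254.61772622379968 192.86885828385067 [[-0.0001  0.9627  0.2706  0.0698]
 [ 1.      0.      0.0003 -0.0001]
 [ 0.0003  0.2706 -0.9627 -0.1422]
 [ 0.      0.      0.      1.    ]] [0.5425 0.1497 0.2113]
5035 (array([   5,   32,   76,   42,    1,  152, 3318,  915,  186,  276,   32,
          0,    0,    0,    0]), array([0.03 , 0.032, 0.034, 0.036, 0.038, 0.04 , 0.042, 0.044, 0.046,
       0.048, 0.05 , 0.052, 0.054, 0.056, 0.058, 0.06 ]))
lid [ 0.0032 -0.001   1.    ] [0.5391 0.1597 0.0434] 4298 ((541.1256713867188, 158.83726501464844), (99.09197998046875, 61.26287078857422), 7.88325309753418)
lug 210 [0.5079 0.1556 0.049 ] ((508.16845703125, 155.6610870361328), (10.536689758300781, 26.867212295532227), 7.5882720947265625)
lug 165 [0.5741 0.1652 0.0488] ((574.1841430664062, 165.14210510253906), (8.245072364807129, 26.0799560546875), 7.871277332305908)
```

View pics/w1.png

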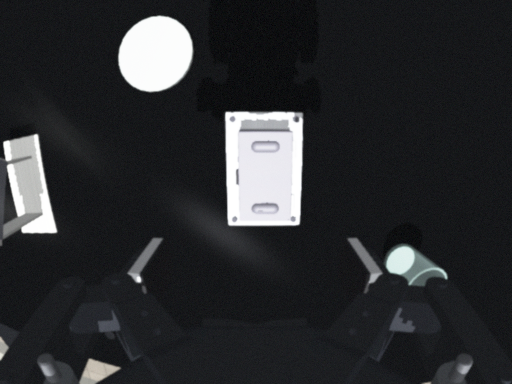

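```bash
cat >> h.py <<'E'
C=np.array([.5413,.1602]); YAW=7.9
def boxtilt(az,s=25): a=np.radians(az+90); return -np.radians(s)*np.array([np.cos(a),np.sin(a),0])
def boxn(az,s=25): a=np.radians(az); s=np.radians(s); return np.array([-np.sin(s)*np.cos(a),-np.sin(s)*np.sin(a),np.cos(s)])
E
python3 -c "
from h import *
go(np.array([.600,-.194,.103])+.105*boxn(10.2),100.2,boxtilt(10.2))"
```

```text
pos [0.542  0.1496 0.2104] turn [-0.0098 -0.4391 -0.0429] rows 2.3599174304795922 shift mm [  48.7885 -348.4507   -9.2243] rows 5.631529768513528
```

Request:
send_rows(
  steps=[
    [[-0.0033, -0.1464, -0.0143, 0, 0, -0.01, 0.085], [-0.0033, -0.1464, -0.0143, 0, 0, 0, 0.085], [-0.0033, -0.1464, -0.0143, 0, 0, 0, 0.085], [0, 0, 0, 0.0082, -0.058, 0, 0.085], [0, 0, 0, 0.0082, -0.058, 0, 0.085], [0, 0, 0, 0.0082, -0.058, 0, 0.085], [0, 0, 0, 0.0082, -0.058, 0, 0.085], [0, 0, 0, 0.0082, -0.058, 0, 0.085], [0, 0, 0, 0.0082, -0.058, 0, 0.085], [0, 0, 0, 0, 0, 0, 0.085]],
  ],
)

```text
clock: 5.6
tool_pos: [0.5607, -0.205, 0.1989]
tool_rot: [-0.233, 2.695, 0.053]
ft_force: [0.6, -0.2, -0.4]
grip_width: 0.0851
grip_force: 0.0
```

```bash
cat > look.py <<'E'
from h import *
T=toolT(); c=vision.capture("wrist")
P=cloud(c,T@np.array(c["tool_from_camera"])); cv2.imwrite("pics/w2.png",c["img"])
ok=(c["range_z"]>0)&np.all((P>[.5,-.27,.06])&(P<[.70,-.12,.2]),-1); q=P[ok]
nn,cc,p=plane(q,tol=.002,nz=lambda v:v[2]>.8 or v[2]<-.8)
az=np.degrees(np.arctan2(-nn[1],-nn[0])); print("n",nn,"slope",np.degrees(np.arccos(nn[2])),"az",az,len(p))
a=np.radians(10.2);u=np.array([np.cos(a),np.sin(a),0]);u-=nn*(u@nn);u/=np.linalg.norm(u);v=np.cross(nn,u)
X=np.stack([(p-cc)@u,(p-cc)@v],1);r=rect(X);g=lambda s:cc+u*s[0]/1e3+v*s[1]/1e3
print(r,"top ctr",g(r[0]))
h=(q-cc)@nn; L=q[(h>.003)&(h<.008)]; s=(L-cc)@u; l=[L[k].mean(0) for k in (s<-0.01,s>0.01)]
d=l[1]-l[0]; print("lugs",len(L),l,"mid on top",(l[0]+l[1])/2-nn*.0045,"sep",np.linalg.norm(d),"yaw off deg",np.degrees((d@v)/(d@u)))
E
python3 look.py; python3 -c "
from h import *
print(toolT()[:3,3],monitor.get_obs()['clock'])"
```

```text
n [-0.4137 -0.0828  0.9066] slope 24.955297658320777 az 11.318037368742003 7723
((2.7474021911621094, -0.7123889923095703), (100.81907653808594, 60.25066375732422), 1.4384292364120483) top ctr [ 0.5892 -0.1955  0.1199]
lugs 833 [array([ 0.5567, -0.2009,  0.1102]), array([ 0.6164, -0.1892,  0.1385])] mid on top [ 0.5884 -0.1947  0.1203] sep 0.06714297232813385 yaw off deg 1.0595715783537694
[ 0.5599 -0.2021  0.1986] 5.65
```

View pics/w2.png

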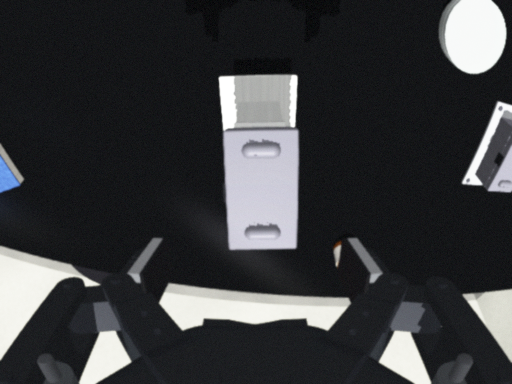

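```bash
python3 -c "
from h import *
go(np.array([.5983,-.1933,.1022])-.018*boxn(11.3),101.3,boxtilt(11.3))"
```

```text
pos [ 0.5599 -0.2021  0.1986] turn [-0.0069  0.0001 -0.0221] rows 0.12349888882069848 shift mm [  5.0275   1.1189 121.9977] rows 1.9537025151719964
```

Request:
send_rows(
  steps=[
    [[-0.007, 0, -0.022, 0.005, 0.001, 0.02, 0.085], [0, 0, 0, 0, 0, 0.03, 0.085], [0, 0, 0, 0, 0, 0.03, 0.085], [0, 0, 0, 0, 0, 0.022, 0.085], [0, 0, 0, 0, 0, 0.012, 0.085], [0, 0, 0, 0, 0, 0.008, 0.085], [0, 0, 0, 0, 0, 0, 0.085]],
  ],
  grip_force=50,
)

```text
clock: 6.52
tool_pos: [0.6071, -0.1898, 0.0881]
tool_rot: [-0.273, 2.691, 0.058]
ft_force: [-0.3, 0.2, 0.7]
grip_width: 0.0851
grip_force: 0.0
```

```bash
python3 -c "
from h import *
print(monitor.get_obs()['ft_force'])
go(np.array([.5983,-.1933,.1022])-.018*boxn(11.3),101.3,boxtilt(11.3))"
```

```text
[-0.2642  0.2226  0.7286]
pos [ 0.6071 -0.1898  0.0881] turn [-0.0002  0.0024  0.0048] rows 0.02885757701195917 shift mm [ 2.4818 -1.712   1.2364] rows 0.052138585105105155
```

Request:
send_rows(
  steps=[
    [[0, 0, 0, 0.002, -0.0015, 0.001, 0.085], [0, 0, 0, 0, 0, 0, 0.05], [0, 0, 0, 0, 0, 0, 0.05], [0, 0, 0, 0, 0, 0, 0.05], [0, 0, 0, 0, 0, 0, 0.05], [0, 0, 0, 0, 0, 0, 0.05]],
  ],
  grip_force=50,
)

```text
clock: 7.28
tool_pos: [0.6061, -0.1923, 0.0873]
tool_rot: [-0.272, 2.69, 0.056]
ft_force: [-4.6, -0.3, 5.2]
grip_width: 0.0574
grip_force: 54.1
```

Request:
send_rows(
  steps=[
    [[0, 0, 0, 0, 0, -0.01, 0.05], [0, 0, 0, 0, 0, -0.02, 0.05], [0, 0, 0, 0, 0, -0.035, 0.05], [0, 0, 0, 0, 0, -0.035, 0.05], [0, 0, 0, 0, 0, 0, 0.05], [0, 0, 0, 0, 0, 0, 0.05]],
  ],
)

```text
clock: 8.02
tool_pos: [0.564, -0.2003, 0.177]
tool_rot: [-0.272, 2.69, 0.057]
ft_force: [-0.0, 0.8, -2.8]
grip_width: 0.0577
grip_force: 54.9
```

```bash
cat > hand.py <<'E'
from h import *
import sys
c=vision.capture("wrist"); P=cloud(c,np.array(c["tool_from_camera"])); cv2.imwrite(sys.argv[1],c["img"])
m=(c["range_z"]>0)&(abs(P[...,0])<.09)&(abs(P[...,1])<.04)&(P[...,2]>-.065)&(P[...,2]<.03)
q=P[m]; n,cc,p=plane(q,tol=.002,nz=lambda v:abs(v[2])>.85); n=-n if n[2]>0 else n
print("top plane n(tool)",n,"ctr",cc,len(p),"tool z of plane at origin",(cc@n)/n[2])
r=rect(p[:,:2]);print("rect",r)
h=(q-cc)@n;L=q[(h>.003)&(h<.008)]
l=[L[k].mean(0) for k in (L[:,0]<0,L[:,0]>0) if k.sum()>5];print("lugs",l,len(L)); 
vv,uu=np.nonzero(m);print(uu.min(),uu.max(),vv.min(),vv.max())
E
python3 hand.py pics/w3.png
```

```text
top plane n(tool) [-0.0041 -0.0007 -1.    ] ctr [ 0.0187 -0.     -0.037 ] 20467 tool z of plane at origin -0.036880381607866275
rect ((14.248119354248047, -0.3097496032714844), (77.41029357910156, 75.28019714355469), 89.628662109375)
lugs [array([-0.0023,  0.0071, -0.0409]), array([ 0.0302, -0.0001, -0.042 ])] 2464
143 366 149 324
```

View pics/w3.png

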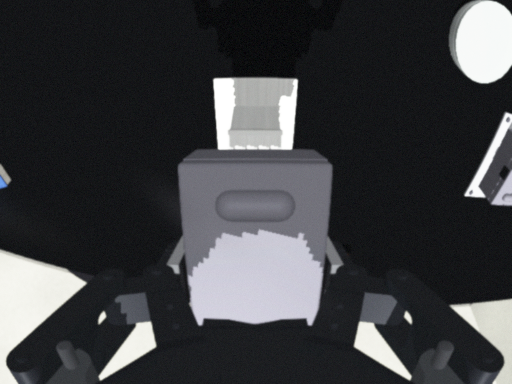

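```bash
cat >> hand.py <<'E'
t=(abs(h)<.002); X=q[t]
for y0 in np.arange(-.024,.025,.008):
    k=abs(X[:,1]-y0)<.004; print(round(y0,3),"x end",np.percentile(X[k,0],99.5))
k=(h>.0035)&(h<.0065)&(abs(q[:,1])<.018)&(q[:,0]>.02)&(q[:,0]<.05); Lg=q[k]; print("lug",len(Lg),Lg.mean(0),np.percentile(Lg,[1,99],axis=0),rect(Lg[:,:2]))
for x0 in (.01,.02,.045): 
    s=X[abs(X[:,0]-x0)<.002]; print("y ext",x0,np.percentile(s[:,1],[.5,99.5]))
E
python3 hand.py pics/w3b.png|tail -12
```

```text
-0.024 x end 0.051343680931451634
-0.016 x end 0.05126906681568132
-0.008 x end 0.05131246033851822
0.0 x end 0.051548435160080876
0.008 x end 0.05129320699826736
0.016 x end 0.051293863903527144
0.024 x end 0.05134041119793121
lug 1625 [ 0.0362  0.     -0.0421] [[ 0.0311 -0.0132 -0.0434]
 [ 0.0407  0.0131 -0.0406]] ((36.0897331237793, -0.05462455749511719), (27.984554290771484, 10.36240291595459), 89.97161865234375)
y ext 0.01 [-0.0326  0.0323]
y ext 0.02 [-0.0285  0.0285]
y ext 0.045 [-0.0283  0.0282]
```

```bash
python3 -c "
from h import *
go(car(.0017,0,.105),YAW+90)"
```

```text
pos [ 0.5639 -0.1998  0.176 ] turn [0.0126 0.4376 0.0625] rows 2.3650828098388437 shift mm [-28.7711 359.7193  70.9738] rows 5.884499671401136
```

Request:
send_rows(
  steps=[
    [[0.0032, 0.1094, 0.0156, 0, 0, -0.005, 0.05], [0.0032, 0.1094, 0.0156, 0, 0, 0, 0.05], [0.0032, 0.1094, 0.0156, 0, 0, 0, 0.05], [0.0032, 0.1094, 0.0156, 0, 0, 0, 0.05], [0, 0, 0, -0.0036, 0.02, 0, 0.05], [0, 0, 0, -0.0036, 0.045, 0, 0.05], [0, 0, 0, -0.0036, 0.05, 0, 0.05], [0, 0, 0, -0.0036, 0.05, 0, 0.05], [0, 0, 0, -0.0036, 0.05, 0, 0.05], [0, 0, 0, -0.0036, 0.05, 0, 0.05]],
  ],
)

```text
clock: 9.38
tool_pos: [0.5454, 0.0673, 0.1802]
tool_rot: [-0.217, 3.133, 0.001]
ft_force: [1.2, 0.1, -2.3]
grip_width: 0.0574
grip_force: 54.7
```

Request:
send_rows(
  steps=[
    [[0, 0, 0, -0.0036, 0.05, 0, 0.05], [0, 0, 0, -0.0036, 0.03, 0.01, 0.05], [0, 0, 0, 0, 0.015, 0.02, 0.05], [0, 0, 0, 0, 0, 0.03, 0.05], [0, 0, 0, 0, 0, 0.015, 0.05], [0, 0, 0, 0, 0, 0, 0.05], [0, 0, 0, 0, 0, 0, 0.05]],
  ],
)

```text
clock: 10.25
tool_pos: [0.5421, 0.1596, 0.1068]
tool_rot: [-0.215, 3.131, -0.002]
ft_force: [-0.5, -0.6, -1.8]
grip_width: 0.0576
grip_force: 54.7
```

```bash
python3 hand.py pics/w4.png | tail -12;  python3 -c "
from h import *
print(monitor.get_obs()['clock'],monitor.get_obs()['ft_force'])
go(car(.0017,0,.060),YAW+90)"
```

```text
-0.024 x end 0.05120936419410397
-0.016 x end 0.05117045256137884
-0.008 x end 0.05113781263403909
0.0 x end 0.05144157507007674
0.008 x end 0.051160860925116354
0.016 x end 0.05109156423219503
0.024 x end 0.051176015366535245
lug 1681 [ 0.0361 -0.0001 -0.0416] [[ 0.031  -0.0132 -0.043 ]
 [ 0.0405  0.013  -0.0401]] ((35.85989761352539, -0.13717365264892578), (10.505117416381836, 28.016029357910156), 1.6285698413848877)
y ext 0.01 [-0.0341  0.0339]
y ext 0.02 [-0.0285  0.0283]
y ext 0.045 [-0.0284  0.0281]
10.3 [ 0.2657 -0.5447 -2.5592]
pos [0.5424 0.1596 0.107 ] turn [-0.0014  0.0035 -0.0005] rows 0.02022130772989712 shift mm [-0.641   0.7089 47.0484] rows 0.7529295648376223
```

Request:
send_rows(
  steps=[
    [[-0.001, 0.0035, 0, -0.0006, 0.0007, 0.02, 0.05], [0, 0, 0, 0, 0, 0.02, 0.05], [0, 0, 0, 0, 0, 0.009, 0.05], [0, 0, 0, 0, 0, 0, 0.05], [0, 0, 0, 0, 0, 0, 0.05]],
  ],
)

```text
clock: 10.92
tool_pos: [0.5429, 0.1605, 0.0579]
tool_rot: [0.216, -3.134, 0.001]
ft_force: [-0.0, 0.0, -1.7]
grip_width: 0.0576
grip_force: 54.7
```

```bash
cat > rel.py <<'E'
from h import *
go(car(.0017,0,.0471),YAW+90); print(monitor.get_obs()['ft_force'])
a=np.radians(YAW);ex=np.array([np.cos(a),np.sin(a),0]);ey=np.array([-np.sin(a),np.cos(a),0])
ims=[]
for n in ("scene","side"):
    c=vision.capture(n);P=cloud(c);ims.append(c["img"])
    o=P-np.array([*C,0]);X=o@ex;Y=o@ey;Z=P[...,2];ok=(c["range_z"]>0)
    for nm,lo,hi in (("low",.010,.040),("up",.058,.085)):
        k=ok&(Z>lo)&(Z<hi)&(abs(X)<.065)&(abs(Y)<.045)
        A=k&(abs(abs(X)-.05)<.008)&(abs(Y)<.022); B=k&(abs(abs(Y)-.029)<.008)&(abs(X)>.02)&(abs(X)<.042)
        for t,K,V in (("x",A,X),("y",B,Y)):
            for s in (1,-1):
                v=V[K&(V*s>0)]
                if len(v)>25: print(n,nm,t,s,len(v),"mm",round(np.median(v)*1e3,2))
cv2.imwrite("pics/rel.png",np.hstack([cv2.resize(ims[0][180:260,260:360],(400,320)),cv2.resize(ims[1][130:210,170:270],(400,320))]))
E
python3 rel.py
```

```text
pos [0.5429 0.1605 0.0579] turn [-0.0006 -0.0003 -0.0002] rows 0.0036389396610284445 shift mm [-0.0848 -0.0414 10.8469] rows 0.17355713553195928
[-0.0373  0.0054 -1.6578]
scene low x 1 75 mm 52.54
scene low y 1 28 mm 28.17
scene up x 1 70 mm 52.31
scene up y 1 28 mm 27.55
side low x -1 87 mm -47.69
side low y -1 127 mm -29.15
side up x -1 89 mm -47.82
side up y -1 123 mm -29.13
```

View pics/rel.png

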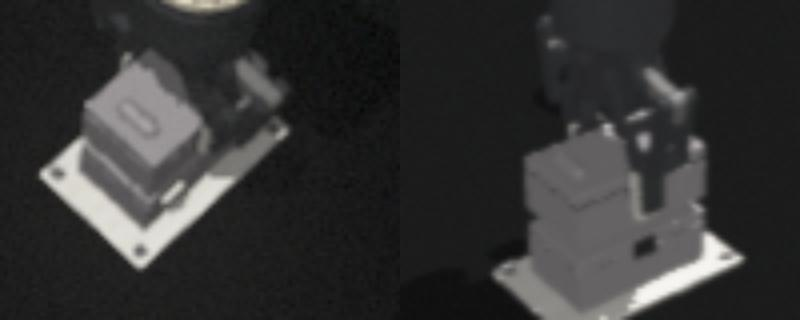

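Request:
send_rows(
  steps=[
    [[0, 0, 0, 0, 0, 0.004, 0.05], [0, 0, 0, 0, 0, 0.002, 0.05], [0, 0, 0, 0, 0, 0.002, 0.05], [0, 0, 0, 0, 0, 0.001, 0.05], [0, 0, 0, 0, 0, 0.001, 0.05], [0, 0, 0, 0, 0, 0, 0.05]],
  ],
)

```text
clock: 11.78
tool_pos: [0.542, 0.1604, 0.0473]
tool_rot: [0.216, -3.132, 0.001]
ft_force: [-1.8, -0.3, 0.4]
grip_width: 0.0575
grip_force: 55.2
```

Request:
send_rows(
  steps=[
    [[0, 0, 0, 0, 0, 0.001, 0.05], [0, 0, 0, 0, 0, 0.0005, 0.05], [0, 0, 0, 0, 0, 0, 0.05]],
  ],
)

```text
clock: 12.15
tool_pos: [0.5421, 0.1604, 0.047]
tool_rot: [0.216, -3.133, 0.001]
ft_force: [-5.1, -1.0, 12.9]
grip_width: 0.0574
grip_force: 56.6
```

```bash
python3 rel.py
```

```text
pos [0.5421 0.1604 0.047 ] turn [-0.0007 -0.0014  0.0001] rows 0.008350989483427149 shift mm [-0.9014 -0.0551 -0.1281] rows 0.01459347974290842
[-5.1325 -1.0402 12.9084]
scene low x 1 68 mm 52.8
scene low y 1 26 mm 28.16
scene up x 1 113 mm 51.1
scene up y 1 38 mm 27.0
side low x -1 81 mm -47.6
side low y -1 125 mm -28.94
side up x -1 102 mm -48.36
side up y -1 112 mm -28.96
```

Seated with firm contact. Release and retreat.

Request:
send_rows(
  steps=[
    [[0, 0, 0, 0, 0, -0.001, 0.05], [0, 0, 0, 0, 0, 0, 0.085], [0, 0, 0, 0, 0, 0, 0.085], [0, 0, 0, 0, 0, 0, 0.085], [0, 0, 0, 0, 0, 0, 0.085], [0, 0, 0, 0, 0, -0.02, 0.085], [0, 0, 0, 0, 0, -0.03, 0.085], [0, 0, 0, 0, 0, -0.05, 0.085], [0, 0, 0, 0, 0, -0.05, 0.085], [0, 0, 0, 0, 0, 0, 0.085]],
  ],
)

```text
clock: 13.5
tool_pos: [0.5456, 0.1611, 0.2009]
tool_rot: [-0.216, 3.127, 0.0]
ft_force: [0.1, 0.6, -1.0]
grip_width: 0.085
grip_force: 0.0
```

Run:
```python
from h import *
T=toolT(); c=vision.capture("wrist"); P=cloud(c,T@np.array(c["tool_from_camera"])); cv2.imwrite("pics/fin.png",c["img"])
q=P[(c["range_z"]>0)&np.all((P>[.46,.09,.07])&(P<[.63,.24,.1]),-1)]
nn,cc,p=plane(q,tol=.002);print(nn,cc,len(p),rect(p[:,:2]))
h=(q-cc)@nn;L=q[(h>.0035)&(h<.008)];l=[L[k].mean(0) for k in (L[:,0]<C[0],L[:,0]>C[0])];d=l[1]-l[0];print((l[0]+l[1])/2,np.degrees(np.arctan2(d[1],d[0])))
print(T[:3,3],monitor.get_obs()["ft_force"],monitor.get_obs()["grip_width"])
```

```text
[ 0.0026 -0.0009  1.    ] [0.5382 0.1595 0.0834] 6035 ((540.240234375, 158.86819458007812), (99.7301254272461, 60.274131774902344), 7.830898284912109)
[0.5399 0.1599 0.0887] 7.713994694215859
[0.5456 0.1611 0.2009] [-0.4531  0.4178 -0.6737] 0.08508766275077563
```

View pics/fin.png

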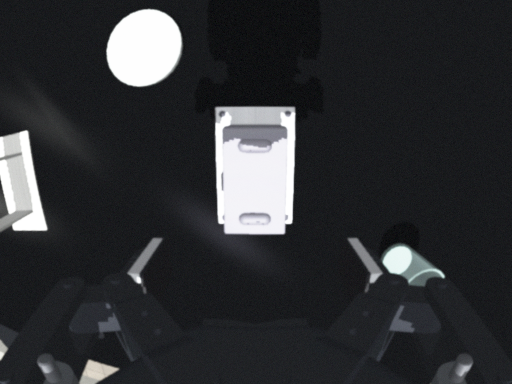

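The box sits level and square. Its top measures 83.4 mm by the same camera that read the shut lid as 43.4 mm, exactly 40 mm lower, so it is seated. Sideways it is about 1 mm off.

```bash
python3 -c "
from h import *
print(arm.close_job())"
```

```text
the job is handed in; nothing more can be done
None
```

The lid is shut and the loose slide box is stacked square and level on it, about 1 mm off centre and seated over the lugs; I let go, left the bystanders alone and handed the job in at about 13.5 s, with no verdict returned.

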